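# Reset a depth stop: slacken the lock nut, bring the stop down on its pad, lock it

## Robot

A 7-joint arm with a two-finger parallel gripper is mounted at the origin on a cart in front of the work surface, level with it; the furniture and walls round the work are solid. World frame = base frame: x ahead of the robot, y to its left, z up, the work surface at z = 0. Lengths are in mm, angles in rad, forces in N, time in s.
With the tool pointing down it reaches from about 425 to 1025 mm from the base axis. Payload 9.4 kg.
Tool frame: the origin (TCP) lies between the finger pads; the fingertips stand env.finger_overhang ahead of it and the grasp point (between the pads) lies 5 mm behind it (env.finger_overhang is the distance from the TCP to the fingertips, in mm); z points along the fingers, y is the line along which they close (so a half turn about z gives the same grasp; the last joint's range is limited). The gripper opens to 85 mm and grips with 20 to 120 N. Pads are 22 mm wide; open, the fingers measure 114 mm over their backs; the gripper's body (76 mm by 85 mm) begins 54 mm behind the grasp point. The pads swing forward as they close: fully open they stand 13 mm farther back than shut.
Start: joints at [1.122, 0.599, -0.003, 1.599, 0.002, 0.943, -0.08], TCP at [263.379, -675.467, 245.275] pointing down, gripper open.
Joint ranges: [-2.57, 2.57], [-0.35, 1.97], [-1.29, 1.29], [0.11, 2.56], [-1.05, 4.19], [0.11, 1.86], [-2.63, 2.63]. Speed limits (rad/s): [2.22, 2.22, 3.01, 3.01, 3.14, 3.14, 3.14].

## Interface

Orientations are given as a unit quaternion [x, y, z, w].
In Python, from cell import env gives the robot as it stands.
- The arm moves only by the tool play_rows, never from a script. Its argument "series" is a list that holds one entry, the list of rows, each a list of 7 numbers: the closure, from -1 (fully open) to 1 (shut), then the shift along the tool's x, y, z normalised to -1 to 1, where 1 is 0.2 m, then the turn, a rotation vector about the tool's x, y, z normalised to -1 to 1, where 1 is 180 degrees. In form: [[[grip, tx, ty, tz, rx, ry, rz], ...]]. A call has 1 to 20 rows; each row is the pose to reach, as a shift and turn from the pose commanded when the call began, along the tool's axes at that moment, turning the shorter way round; what a row does not reach only later rows make up. A row lasts 1/8 s, in which the tool goes at most 62.5 mm and 10.7 degrees, less where a joint would pass 70% of its speed; a pose out of reach is approached as far as the arm can. A call with a number of a shift or a turn outside -1 to 1 is refused whole. A call with a gripper value outside its range is refused whole. The fingers move at their own pace and stop on an object; the grip force is fixed at half the most. Time passes only in rows, so rows that repeat a pose let the fingers close. It gives the time, the measured TCP pose, the force, the opening and the grip force at its end, in the units of the state.
- env.state(): the state, without advancing time (a new reading comes with each control period).
- env.read_camera(name): name is "scene" or "top"; returns a dict with "pixels" (480x640x3 uint8, red, green, blue), "fx", "fy", "cx", "cy" (pixels), "D" ([k1, k2, p1, p2, k3] as OpenCV has them; the pictures are not rectified), "R" (3x3) and "t" (3): a world point X has camera coordinates R X + t. Camera axes: x right, y down, z forward; pixel columns grow to the right and rows downward; lengths in mm; the calibration is good to about 2 mm. A picture is of the moment at which its call begins. There is no depth.
- env.job_done(): hands the job in; it is judged then, once.
Trained networks look in the newest picture that a camera, given by its name, has taken for a name from the list of things; names that differ only in an ending like _2 or _b are one class to them, and where a whole thing is asked for, a point or a joint stands for the part that bears it (a point fixed in the world has none). Each returns a list of dicts, best first, with "score" (0 to 1); they miss things now and then, are a little off and sometimes report something else, mostly with a low value. They report only what shows in the picture. A call takes as long as a camera call.
- env.spot_in(camera, label): "box" ([left, top, right, bottom] in pixels, round what is visible of it).
The state is a dict: "time": time; "q": joint angles; "dq": joint speeds; "tau": joint torques, N m; "tool_pos": TCP position; "tcp_rot": TCP orientation; "contact_force": force on the tool from outside, world axes, zero at the start; "moment": the same for the moment, N m; "grip_width": finger opening in mm; "finger_force": force on a finger pad.
Only numpy, scipy, OpenCV 4.12 (cv2) and the standard library are available. Lean on these libraries where they do the work, as an engineer would, in place of code of your own. Each camera call takes 0.05 s, during which the arm holds its last target. There are 200 camera calls.

## Task

The depth stop on the green stand has been left standing off its pad. Swing the red-gripped lever anticlockwise to slacken the lock nut, screw the stop down with the knurled knob until its foot bears on the white pad with about 30 N (clearly felt at the knob, never forced down hard), then swing the lever back clockwise until the lock nut is tight again, without straining it. Leave the other things on the bench where they are.

Things in the scene. Friction and masses are not known exactly. Their poses are not given: they have to be found in the camera images.
- spindle_axis (a point): Fixed point of the green depth-stop stand (base 150 x 104 mm, bolted down) on the upright axis about which knob and lock nut turn, 126 mm above the bench, at the top of the nut's hub. x points to the stand's column, z up. White pad (36 mm across) in the base under the stop; its top is 41 to 45 mm above the bench, not known exactly.
- lever_grip (a point): Centre (138 mm above the bench) of the red upright round grip on the lock nut's lever: 15 mm in diameter, top at 153 mm, 90 mm from the spindle axis; turns with the nut. The steel lever bar below is 10 mm thick, its top at 124 mm: keep fingertips above 125 mm.
- lock_nut (a joint): Angle of nut and lever, rad; grows clockwise seen from above (tightening). Starts tight, 1.08 to 1.15. Below 0.5 slack, knob free. Drag 0.25 N m moving (3 N at the grip; less at a pause); bites at 0.9, then the moment climbs 0.8 N m per rad. Tight above 1.0; 0.5 N m (5.5 N at the grip) is ample; strained from 1.75. Stays where left; springs back a little if turned beyond 1.2.
- knob_grip (a point): Centre (159 mm above the bench) of the round knurled aluminium knob on the spindle, above the lock nut: 31 mm in diameter, from 146 to 172 mm above the bench. The nut's hub (40 mm across) lies under it up to 126 mm: keep fingertips above 130 mm. The knob does not rise or sink as it turns.
- adjuster (a joint): Knob angle, rad; grows clockwise from above, driving the stop down 4 mm per rad. Starts within 0.15 of 0. Nut slack: drag 0.26 N m while turning (felt less at a pause, but the rise stays); stays where left. The foot meets the pad after 0.2 to 1.3 rad of turning, to be felt: from there the force grows 130 N per rad and the knob's moment 0.5 N m per rad over the drag (30 N: 0.12).
- stop_rod: Steel foot of the stop rod, 19 mm in diameter, under the stand's arm; origin at the centre of its underside, about 46 mm above the bench at the start.
- rivet_tin: Bystander: round white tin with an orange-brown top, 67 mm in diameter, 32 mm tall; origin at the centre of its underside.
- beeswax: Bystander: yellow block of beeswax, 35 x 52 x 21 mm; origin at the centre of its underside.
- dye_jar_black: Bystander: small black jar with a cream label, 32 mm in diameter, 52 mm tall; origin at the centre of its underside.
- dye_jar_red: Bystander: small dark red jar with a bright red cap, 35 mm in diameter, 58 mm tall; origin at the centre of its underside.
- snap_anvil: Bystander: round steel setting anvil, 39 mm in diameter, 10 mm tall; origin at the centre of its underside.
- the_hand_press: Fixed green hand press on the bench, to be kept clear of: about 300 mm tall, 80 mm wide, with a lever rising to the back right; origin at the centre of its underside. Pass in front of it or well above.

How it is judged (in metres and radians):
On the way, in this order (a step that is already met when the one before it is completed fails the run):
1. the lock nut is slackened (lever below 0.5 rad) (value of joint lock_nut below 0.5 rad), for 0.2 s.
2. with the nut slack, the stop's foot is brought down to bear on the pad with 12 to 52 N (contact force between stop_rod and anything else between 12 and 52 N and value of joint lock_nut below 0.7 rad), for 0.3 s.
At the end, for the whole second after the job is handed in: The stop's foot bears on the white pad with 12 to 52 N, the lock nut is tight (lever beyond 1.0 rad), and knob and lever are at rest (contact force between stop_rod and anything else between 12 and 52 N and value of joint lock_nut above 1 rad and velocity of joint each of lock_nut, adjuster below 0.05 rad/s); the robot touches nothing.
It fails at once if the stop is forced down on the pad with more than 85 N (contact force between stop_rod and anything else above 85 N).
It fails at once if the lock nut is strained (lever beyond 1.75 rad) (value of joint lock_nut above 1.75 rad).
It fails at once if a bystander (tin, beeswax, jar or anvil) is pushed more than 20 mm (distance of any of rivet_tin, beeswax, dye_jar_black, dye_jar_red, snap_anvil from where it was at the start of the episode above 0.02 m).
It also fails if it takes over 72 s, if anything falls off the work surface, if the arm or the gripper's body presses on something with over 40 N, if the wrist force passes 120 N, or if a joint passes its speed limit or range.

## Working session

There is one attempt and no reset: what is moved stays moved. The work goes in short steps, Python scripts to look and compute and a tool call to move; the robot and the scene stay as the last step left them, time stands still between calls to the robot, and variables do not carry over. Pictures are saved under pics/ and viewed, at most 10 in all, crops included, and the job is handed in when it is done.

Besides the shell and the picture viewer there is one more tool, called after "Call:" as a command line: name --argument value ..., lists and objects as JSON in quotes. play_rows: Moves the arm, as the interface text tells. Its arguments: {"type":"object","properties":{"series":{"type":"array"}},"required":["series"]}

```bash
mkdir -p pics; ls
cat > h.py <<'E'
import numpy as np, cv2
from cell import env
def cam(n,save=None):
    c=env.read_camera(n)
    if save: cv2.imwrite('pics/'+save,cv2.cvtColor(c['pixels'],cv2.COLOR_RGB2BGR))
    c['K']=np.array([[c['fx'],0,c['cx']],[0,c['fy'],c['cy']],[0,0,1.]]);c['D']=np.array(c['D'],float)
    c['R']=np.array(c['R']);c['t']=np.array(c['t']).ravel()
    return c
def ray(c,u,v):
    p=cv2.undistortPoints(np.array([[[u,v]]],float),c['K'],c['D'])[0,0]
    return -c['R'].T@c['t'], c['R'].T@np.array([p[0],p[1],1])
def atz(c,u,v,z):
    o,d=ray(c,u,v); return o+d*(z-o[2])/d[2]
def proj(c,X):
    return cv2.projectPoints(np.array([X],float),cv2.Rodrigues(c['R'])[0],c['t'],c['K'],c['D'])[0][0,0]
E
python3 - <<'E'
from h import *
for n in ['scene','top']:
    c=cam(n,n+'0.png'); print(n,'campos',(-c['R'].T@c['t']).round())
    for l,z in [('lever_grip',138),('knob_grip',159),('lock_nut',126),('stop_rod',46),('the_hand_press',150),('rivet_tin',16),('beeswax',10),('dye_jar_black',26),('dye_jar_red',29),('snap_anvil',5)]:
        for r in env.spot_in(n,l)[:2]:
            b=r['box'];print(l,round(r['score'],2),np.round(b),atz(c,(b[0]+b[2])/2,(b[1]+b[3])/2,z).round())
s=env.state();print(s,env.finger_overhang)
E
```

```text
pics
scene campos [ 50. 224. 890.]
knob_grip 0.91 [381. 197. 401. 223.] [ 567. -186.  159.]
lock_nut 0.57 [378. 210. 446. 235.] [ 549. -222.  126.]
stop_rod 0.52 [380. 249. 392. 252.] [ 567. -190.   46.]
rivet_tin 0.7 [257. 378. 299. 423.] [408. 104.  16.]
beeswax 0.62 [232. 345. 269. 374.] [495. 114.  10.]
dye_jar_black 0.48 [380. 198. 405. 222.] [ 659. -262.   26.]
dye_jar_red 0.67 [317. 172. 334. 204.] [ 772. -172.   29.]
snap_anvil 0.72 [243. 209. 262. 228.] [784. -12.   5.]
snap_anvil 0.62 [376. 210. 450. 233.] [ 630. -296.    5.]
top campos [ 381.  -78. 1279.]
lever_grip 0.86 [389. 231. 439. 259.] [ 548. -224.  138.]
knob_grip 0.69 [389. 221. 407. 240.] [ 575. -191.  159.]
lock_nut 0.85 [387. 228. 440. 260.] [ 551. -224.  126.]
rivet_tin 0.57 [240. 306. 272. 338.] [405. 105.  16.]
beeswax 0.73 [239. 268. 267. 291.] [496. 113.  10.]
dye_jar_red 0.61 [377. 142. 390. 163.] [ 773. -179.   29.]
dye_jar_red 0.2 [239. 273. 265. 289.] [491. 112.  29.]
snap_anvil 0.68 [301. 144. 319. 162.] [782. -13.   5.]
{'time': 1.1, 'q': array([ 1.12231404,  0.59930251, -0.00254236,  1.59939499,  0.00179531,
        0.94289988, -0.07978966]), 'dq': array([-0.00018148, -0.00044612,  0.00061314,  0.00119199, -0.00021908,
       -0.00094171,  0.00025116]), 'tau': array([ 2.10292537e-04, -7.76235151e+01,  1.56401228e+00, -2.58383489e+01,
        1.25201955e-02,  1.85199198e-03, -8.46576995e-06]), 'tool_pos': array([ 263.39554922, -675.46226408,  245.27409657]), 'tcp_rot': array([ 9.82765996e-01,  1.84853988e-01, -9.40433540e-06,  1.27600644e-06]), 'contact_force': array([-0.15462217,  0.2533959 ,  0.21522561]), 'moment': array([ 0.00270815, -0.03091791, -0.01585887]), 'finger_force': 0.0, 'grip_width': 85.45740559827244} 14.0
```

Run:
```python
import cv2
a=cv2.imread('pics/scene0.png')[130:300,280:500];b=cv2.imread('pics/top0.png')[170:300,320:480]
cv2.imwrite('pics/a.png',cv2.resize(a,(792,600),interpolation=3));cv2.imwrite('pics/b.png',cv2.resize(b,(720,585),interpolation=3))
```

```text
(no output)
```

View pics/scene0.png

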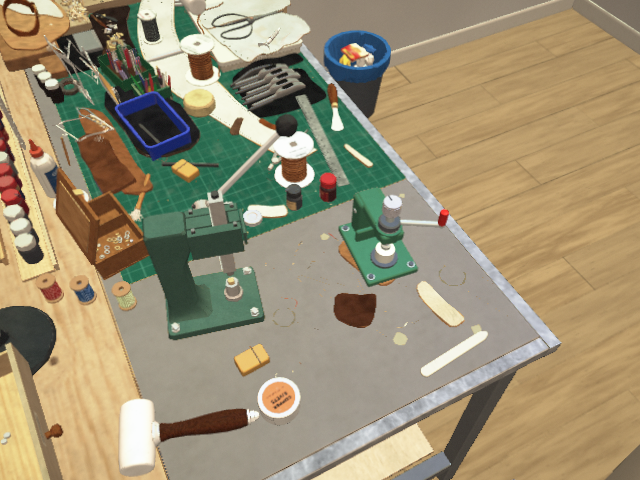

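View pics/a.png

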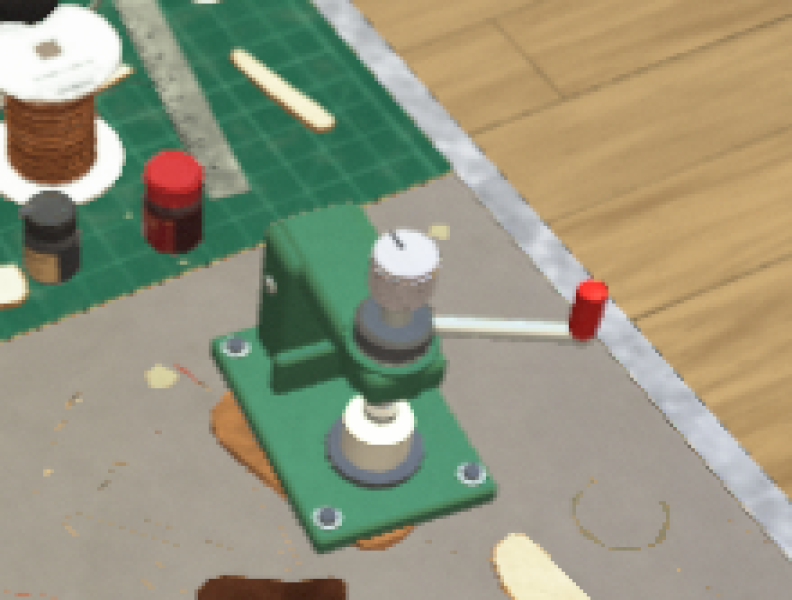

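View pics/b.png

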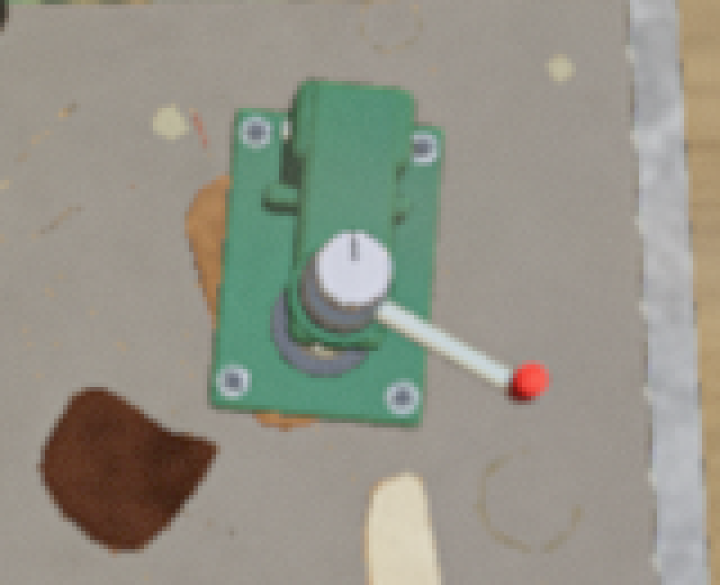

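The stand is at about (575,-190), with its column pointing roughly along +x. The knob top is at top-view pixel (398,229) and scene pixel (392,200). The red grip top is at top-view pixel (438,254) and scene pixel (445,210), so the lever points forward and right. The press and the bystanders are well clear of the stand.

```bash
cat >> h.py <<'E'
def tri(obs,z=None):
    A=np.zeros((3,3));b=np.zeros(3)
    for c,u,v in obs:
        o,d=ray(c,u,v);d/=np.linalg.norm(d);P=np.eye(3)-np.outer(d,d);A+=P;b+=P@o
    if z is None: return np.linalg.solve(A,b)
    return np.r_[np.linalg.solve(A[:2,:2],b[:2]-A[:2,2]*z),z]
def blob(c,mode,box):
    l,t,r,b=box;im=c['pixels'][t:b,l:r].astype(int)
    m=(im[...,0]>130)&(im[...,1]<90)&(im[...,2]<90)
    ys,xs=np.nonzero(m);return xs.mean()+l,ys.mean()+t,len(xs)
def rows(x,y,z,yaw,base=None):
    """tool-frame normalised shift & turn from base pose (default measured) to pose, tool down, x-axis at yaw deg"""
    s=env.state();q=s['tcp_rot'];y0=2*np.arctan2(q[1],q[0]);p=np.array(s['tool_pos'])
    if base is not None: p=np.array(base[:3],float);y0=np.radians(base[3])
    d=np.array([x,y,z])-p;X=np.array([np.cos(y0),np.sin(y0),0]);Y=np.array([np.sin(y0),-np.cos(y0),0])
    dy=(np.radians(yaw)-y0+np.pi)%(2*np.pi)-np.pi
    return np.r_[d@X/200,d@Y/200,-d[2]/200,0,0,-dy/np.pi].round(4)
E
python3 - <<'E'
from h import *
s=cam('scene');t=cam('top')
for n,z,a,b in [('knob',172,(392.2,200),(398.4,229.3)),('grip',153,(444.7,210.3),(437.8,254.2))]:
    print(n,tri([(s,*a),(t,*b)]).round(1),atz(s,*a,z).round(1),atz(t,*b,z).round(1))
rs=blob(s,0,(420,195,460,235));rt=blob(t,0,(425,240,450,270));print(rs,rt,atz(s,*rs[:2],138),atz(t,*rt[:2],142))
k=atz(t,398.4,229.3,172);g=atz(t,437.8,254.2,153);ks=atz(s,392.2,200,172);gs=atz(s,444.7,210.3,153)
k=(k+ks)/2;g=(g+gs)/2;d=(g-k)[:2];print(k,g,np.hypot(*d),np.degrees(np.arctan2(d[1],d[0])))
E
```

```text
knob [ 573.3 -190.3  175.8] [ 575.9 -192.7  172. ] [ 574.2 -190.4  172. ]
grip [ 526.3 -266.9  158. ] [ 529.1 -270.6  153. ] [ 527.3 -267.3  153. ]
(np.float64(443.42452830188677), np.float64(217.18867924528303), 106) (np.float64(436.44827586206895), np.float64(254.3448275862069), 29) [ 526.8526355  -269.62579869  138.        ] [ 528.45272395 -266.50309975  142.        ]
[ 575.03987907 -191.56681893  172.        ] [ 528.2025335  -268.96311025  153.        ] 90.46503662060985 -121.1807602473068
```

```bash
python3 -c "
from h import *
print(rows(528,-268.5,215,58.8))"
```

```text
[ 1.9719 -1.4152  0.1513  0.      0.     -0.2083]
```

Call:
play_rows --series '[[[-1,0.33,-0.24,0,0,0,0],[-1,0.66,-0.48,0,0,0,0],[-1,0.986,-0.708,0,0,0,0],[-1,0.986,-0.708,0,0,0,0],[-1,0.986,-0.708,0,0,0,0],[-1,0.986,-0.708,0,0,0,0]]]'

```text
time: 1.95
tool_pos: [395.5, -472.4, 245.5]
tcp_rot: [0.983, 0.185, -0.0, 0.0]
contact_force: [-0.5, -0.1, -0.5]
grip_width: 85.3
finger_force: 0.0
```

Call:
play_rows --series '[[[-1,0.33,-0.24,0,0,0,-0.06],[-1,0.66,-0.48,0.1,0,0,-0.12],[-1,0.986,-0.708,0.1513,0,0,-0.2083],[-1,0.986,-0.708,0.1513,0,0,-0.2083],[-1,0.986,-0.708,0.1513,0,0,-0.2083],[-1,0.986,-0.708,0.1513,0,0,-0.2083],[-1,0.986,-0.708,0.1513,0,0,-0.2083]]]'

```text
time: 2.82
tool_pos: [526.9, -270.7, 215.1]
tcp_rot: [0.872, 0.489, -0.0, 0.0]
contact_force: [-0.0, -0.9, 1.0]
grip_width: 85.3
finger_force: 0.0
```

```bash
python3 -c "
from h import *
s=env.state();print(s['time'],s['tool_pos'],s['contact_force'],s['moment'],s['q'])
print(rows(528,-268.5,143,58.8))
c=cam('top','t1.png');im=cv2.imread('pics/t1.png')[170:320,340:500]
cv2.imwrite('pics/t1c.png',cv2.resize(im,(640,600),interpolation=3))"
```

```text
2.825 [ 526.88018296 -270.68484606  215.06494369] [-0.04560206 -0.88587449  0.95014825] [ 0.06043741 -0.01698161  0.01933753] [ 0.51853577  0.4826242  -0.20061161  1.93151959  0.13904091  0.74062986
 -0.31110879]
[ 0.0122 -0.0009  0.3603  0.      0.     -0.0013]
```

View pics/t1c.png

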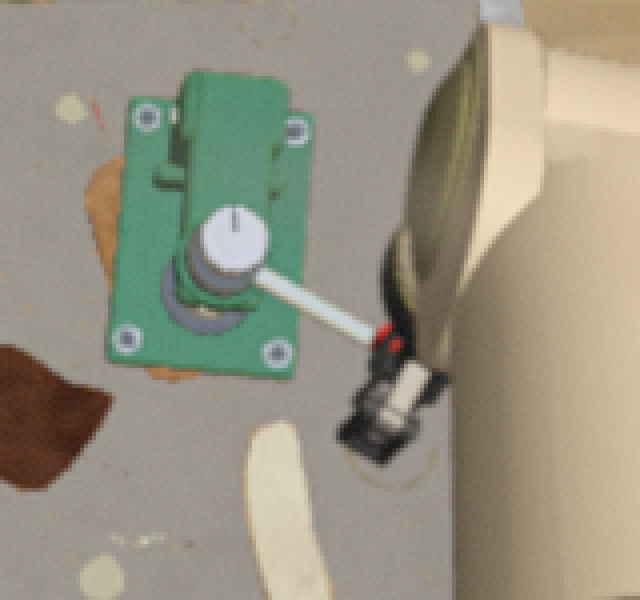

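The picture shows the red grip between the open fingers at about crop pixel (388,337), with the arm coming in from the right. I'll descend and grip.

Call:
play_rows --series '[[[-1,0.006,0,0.12,0,0,0],[-1,0.006,0,0.24,0,0,0],[-1,0.006,0,0.32,0,0,0],[-1,0.006,0,0.36,0,0,0],[-1,0.006,0,0.36,0,0,0],[-1,0.006,0,0.36,0,0,0]]]'

```text
time: 3.62
tool_pos: [528.9, -267.5, 143.6]
tcp_rot: [0.871, 0.491, 0.0, 0.0]
contact_force: [-0.1, -0.1, 0.0]
grip_width: 85.7
finger_force: 0.0
```

Call:
play_rows --series '[[[0,0,0,0,0,0,0],[0.4,0,0,0,0,0,0],[0.7,0,0,0,0,0,0],[1,0,0,0,0,0,0],[1,0,0,0,0,0,0],[1,0,0,0,0,0,0],[1,0,0,0,0,0,0],[1,0,0,0,0,0,0]]]'

```text
time: 4.62
tool_pos: [529.0, -267.6, 143.3]
tcp_rot: [0.871, 0.491, 0.0, 0.001]
contact_force: [2.2, -2.5, 3.7]
grip_width: 13.1
finger_force: 58.5
```

```bash
cat > arc.py <<'E'
from h import *
import sys
# arc about axis A from the current pose by total deg (anticlockwise +) in n steps
def arc(A,tot,n,base=None):
    s=env.state();q=s['tcp_rot'];p=np.array(s['tool_pos']);y0=np.degrees(2*np.arctan2(q[1],q[0]))
    if base is not None:p=np.array(base[:3],float);y0=base[3]
    for i in range(1,n+1):
        a=np.radians(tot*i/n);c,si=np.cos(a),np.sin(a);d=p[:2]-A
        e=A+np.array([c*d[0]-si*d[1],si*d[0]+c*d[1]])
        print(rows(e[0],e[1],p[2],y0+np.degrees(a),base=(*p,y0)).tolist())
E
python3 -c "
from arc import *
s=env.state();print(s['time'],s['tool_pos'],s['contact_force'],s['moment'],s['grip_width'])
A=np.array([575,-191.5]);d=s['tool_pos'][:2]-A;print(np.hypot(*d),np.degrees(np.arctan2(d[1],d[0])))
arc(A,46,10)"
```

```text
4.625 [ 529.04578936 -267.6407944   143.2633279 ] [ 2.20232048 -2.47897935  3.73966601] [-0.50128245 -0.4183505   0.07887609] 13.102090053634683
88.93373964617237 -121.1127690682071
[0.0015, 0.0357, -0.0, 0.0, 0.0, -0.0256]
[0.0058, 0.0711, -0.0, 0.0, 0.0, -0.0511]
[0.013, 0.106, -0.0, 0.0, 0.0, -0.0767]
[0.023, 0.1403, -0.0, 0.0, 0.0, -0.1022]
[0.0356, 0.1737, -0.0, 0.0, 0.0, -0.1278]
[0.0509, 0.2059, -0.0, 0.0, 0.0, -0.1533]
[0.0688, 0.2368, -0.0, 0.0, 0.0, -0.1789]
[0.0891, 0.2662, -0.0, 0.0, 0.0, -0.2044]
[0.1116, 0.2939, -0.0, 0.0, 0.0, -0.23]
[0.1363, 0.3196, -0.0, 0.0, 0.0, -0.2556]
```

Call:
play_rows --series '[[[1,0.0015,0.0357,0,0,0,-0.0256],[1,0.0058,0.0711,0,0,0,-0.0511],[1,0.013,0.106,0,0,0,-0.0767],[1,0.023,0.1403,0,0,0,-0.1022],[1,0.0356,0.1737,0,0,0,-0.1278],[1,0.0509,0.2059,0,0,0,-0.1533],[1,0.0688,0.2368,0,0,0,-0.1789],[1,0.0891,0.2662,0,0,0,-0.2044],[1,0.1116,0.2939,0,0,0,-0.23],[1,0.1363,0.3196,0,0,0,-0.2556],[1,0.1363,0.3196,0,0,0,-0.2556],[1,0.1363,0.3196,0,0,0,-0.2556]]]'

```text
time: 6.12
tool_pos: [598.1, -277.8, 143.3]
tcp_rot: [0.61, 0.792, 0.0, 0.001]
contact_force: [3.9, -4.7, 2.9]
grip_width: 12.9
finger_force: 58.7
```

Call:
play_rows --series '[[[0.6,0,0,0,0,0,0],[0,0,0,0,0,0,0],[-1,0,0,0,0,0,0],[-1,0,0,0,0,0,0],[-1,0,0,0,0,0,0],[-1,0,0,0,0,0,0]]]'

```text
time: 6.88
tool_pos: [597.3, -277.1, 143.0]
tcp_rot: [0.61, 0.792, -0.0, -0.0]
contact_force: [-0.7, 0.2, 0.5]
grip_width: 85.4
finger_force: 0.0
```

Call:
play_rows --series '[[[-1,0,0,-0.1,0,0,0],[-1,0,0,-0.25,0,0,0],[-1,0,0,-0.36,0,0,0],[-1,0,0,-0.36,0,0,0],[-1,0,0,-0.36,0,0,0]]]'

```text
time: 7.5
tool_pos: [597.1, -277.2, 215.2]
tcp_rot: [0.61, 0.792, -0.0, 0.0]
contact_force: [-0.8, -0.4, -0.5]
grip_width: 85.3
finger_force: 0.0
```

```bash
python3 -c "
from h import *
s=env.state();print(s['time'],s['tool_pos'],s['contact_force'],s['moment'],s['q'])
print(rows(575,-191.5,215,117),rows(575,-191.5,150,117))
c=cam('scene','s2.png');im=cv2.imread('pics/s2.png')[130:300,280:500]
cv2.imwrite('pics/s2c.png',cv2.resize(im,(792,600),interpolation=3))"
```

```text
7.5 [ 597.09227262 -277.16475534  215.18417196] [-0.77412045 -0.35427488 -0.45460607] [-0.04003183  0.03731842 -0.01155846] [ 0.63757472  0.58479661 -0.44543475  1.76985529  0.31981466  0.85900753
  0.30389596]
[ 0.4423  0.0026  0.0009  0.      0.     -0.0678] [ 0.4423  0.0026  0.3259  0.      0.     -0.0678]
```

View pics/s2c.png

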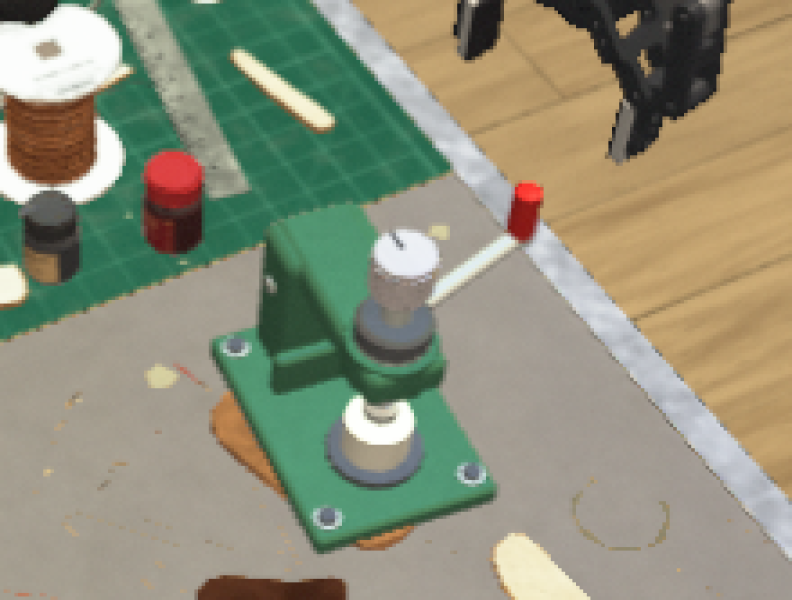

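The lever now points right and back at crop pixel (525,212), which is slack, and the gripper is clear of it. Next is the knob.

Call:
play_rows --series '[[[-1,0.2,0,0,0,0,-0.03],[-1,0.4423,0.0026,0,0,0,-0.0678],[-1,0.4423,0.0026,0,0,0,-0.0678],[-1,0.4423,0.0026,0,0,0,-0.0678],[-1,0.4423,0.0026,0.1,0,0,-0.0678],[-1,0.4423,0.0026,0.2,0,0,-0.0678],[-1,0.4423,0.0026,0.29,0,0,-0.0678],[-1,0.4423,0.0026,0.325,0,0,-0.0678],[-1,0.4423,0.0026,0.325,0,0,-0.0678],[-1,0.4423,0.0026,0.325,0,0,-0.0678]]]'

```text
time: 8.8
tool_pos: [575.6, -191.5, 150.5]
tcp_rot: [0.522, 0.853, 0.0, 0.0]
contact_force: [0.1, -0.1, 0.5]
grip_width: 85.4
finger_force: 0.0
```

Call:
play_rows --series '[[[0,0,0,0,0,0,0],[0.3,0,0,0,0,0,0],[0.6,0,0,0,0,0,0],[1,0,0,0,0,0,0],[1,0,0,0,0,0,0],[1,0,0,0,0,0,0],[1,0,0,0,0,0,0]]]'

```text
time: 9.68
tool_pos: [575.8, -191.3, 150.5]
tcp_rot: [0.522, 0.853, 0.0, 0.001]
contact_force: [0.2, 1.4, 5.7]
grip_width: 29.7
finger_force: 59.0
```

```bash
cat > m.py <<'E'
from h import *
s=env.state();q=s['tcp_rot'];print(s['time'],s['tool_pos'].round(2),'yaw',np.degrees(2*np.arctan2(q[1],q[0])).round(3),'F',s['contact_force'].round(2),'M',s['moment'].round(3),'tau7',s['tau'][6].round(4),'q7',s['q'][6].round(3),'w',round(s['grip_width'],1))
E
python3 m.py
```

```text
9.675 [ 575.82 -191.25  150.51] yaw 117.019 F [0.22 1.41 5.73] M [ 0.222 -0.075 -0.025] tau7 0.011 q7 0.288 w 29.7
```

Call:
play_rows --series '[[[1,0,0,0,0,0,0.01],[1,0,0,0,0,0,0.02],[1,0,0,0,0,0,0.03]]]'

```text
time: 10.05
tool_pos: [575.8, -191.2, 150.5]
tcp_rot: [0.562, 0.827, 0.0, 0.001]
contact_force: [0.1, 1.0, 6.1]
grip_width: 29.5
finger_force: 59.0
```

```bash
python3 m.py
```

```text
10.05 [ 575.8  -191.24  150.48] yaw 111.604 F [0.09 0.99 6.14] M [ 0.189 -0.004  0.232] tau7 0.0606 q7 0.215 w 29.5
```

Call:
play_rows --series '[[[1,0,0,0,0,0,0.01],[1,0,0,0,0,0,0.02],[1,0,0,0,0,0,0.03]]]'

```text
time: 10.42
tool_pos: [575.8, -191.3, 150.5]
tcp_rot: [0.6, 0.8, 0.0, 0.001]
contact_force: [1.3, 1.0, 4.7]
grip_width: 29.7
finger_force: 59.0
```

```bash
python3 m.py
```

```text
10.425 [ 575.78 -191.25  150.49] yaw 106.2 F [1.28 0.98 4.67] M [ 0.114 -0.064  0.225] tau7 0.0591 q7 0.142 w 29.7
```

Call:
play_rows --series '[[[1,0,0,0,0,0,0.01],[1,0,0,0,0,0,0.02],[1,0,0,0,0,0,0.03]]]'

```text
time: 10.8
tool_pos: [575.8, -191.3, 150.5]
tcp_rot: [0.637, 0.771, 0.0, 0.0]
contact_force: [0.6, 0.5, 5.2]
grip_width: 29.8
finger_force: 58.9
```

```bash
python3 m.py
```

```text
10.8 [ 575.76 -191.27  150.5 ] yaw 100.801 F [0.58 0.45 5.19] M [ 0.129 -0.003  0.298] tau7 0.0577 q7 0.07 w 29.8
```

Call:
play_rows --series '[[[1,0,0,0,0,0,0.01],[1,0,0,0,0,0,0.02],[1,0,0,0,0,0,0.03]]]'

```text
time: 11.18
tool_pos: [575.7, -191.3, 150.5]
tcp_rot: [0.673, 0.74, 0.0, 0.0]
contact_force: [1.2, 0.9, 5.9]
grip_width: 29.6
finger_force: 58.9
```

```bash
python3 m.py
```

```text
11.175 [ 575.74 -191.26  150.51] yaw 95.399 F [1.24 0.9  5.93] M [ 0.189 -0.034  0.288] tau7 0.0564 q7 -0.002 w 29.6
```

Call:
play_rows --series '[[[1,0,0,0,0,0,0.01],[1,0,0,0,0,0,0.02],[1,0,0,0,0,0,0.03]]]'

```text
time: 11.55
tool_pos: [575.7, -191.3, 150.5]
tcp_rot: [0.707, 0.707, 0.0, 0.0]
contact_force: [1.1, 1.3, 5.6]
grip_width: 29.7
finger_force: 58.9
```

```bash
python3 m.py
```

```text
11.55 [ 575.73 -191.28  150.51] yaw 90.001 F [1.11 1.26 5.64] M [ 0.152 -0.026  0.257] tau7 0.055 q7 -0.073 w 29.7
```

Call:
play_rows --series '[[[1,0,0,0,0,0,0.01],[1,0,0,0,0,0,0.02],[1,0,0,0,0,0,0.03]]]'

```text
time: 11.92
tool_pos: [575.7, -191.2, 150.5]
tcp_rot: [0.74, 0.673, 0.0, 0.0]
contact_force: [-0.5, 1.1, 6.4]
grip_width: 29.9
finger_force: 58.8
```

```bash
python3 m.py
```

```text
11.925 [ 575.73 -191.24  150.51] yaw 84.601 F [-0.52  1.06  6.4 ] M [ 0.21  -0.048  0.214] tau7 0.0538 q7 -0.144 w 29.9
```

Call:
play_rows --series '[[[1,0,0,0,0,0,0.01],[1,0,0,0,0,0,0.02],[1,0,0,0,0,0,0.03]]]'

```text
time: 12.3
tool_pos: [575.7, -191.3, 150.5]
tcp_rot: [0.77, 0.637, 0.0, 0.0]
contact_force: [0.1, 0.7, 6.5]
grip_width: 29.7
finger_force: 58.8
```

```bash
python3 m.py
```

```text
12.3 [ 575.69 -191.27  150.5 ] yaw 79.205 F [0.08 0.71 6.53] M [ 0.181 -0.043  0.224] tau7 0.0526 q7 -0.215 w 29.7
```

Call:
play_rows --series '[[[1,0,0,0,0,0,0.01],[1,0,0,0,0,0,0.02],[1,0,0,0,0,0,0.03]]]'

```text
time: 12.68
tool_pos: [575.7, -191.3, 150.5]
tcp_rot: [0.8, 0.601, 0.0, 0.0]
contact_force: [-0.0, 1.6, 6.4]
grip_width: 30.0
finger_force: 59.1
```

```bash
python3 m.py
```

```text
12.675 [ 575.69 -191.27  150.51] yaw 73.812 F [-0.02  1.61  6.42] M [0.212 0.031 0.318] tau7 -0.0167 q7 -0.286 w 30.0
```

Call:
play_rows --series '[[[1,0,0,0,0,0,0.01],[1,0,0,0,0,0,0.015]]]'

```text
time: 12.92
tool_pos: [575.6, -191.3, 150.5]
tcp_rot: [0.813, 0.582, 0.0, 0.0]
contact_force: [-0.4, 0.9, 6.5]
grip_width: 29.4
finger_force: 59.1
```

```bash
python3 m.py
```

```text
12.925 [ 575.65 -191.25  150.5 ] yaw 71.139 F [-0.37  0.92  6.45] M [0.137 0.088 0.397] tau7 -0.3048 q7 -0.321 w 29.4
```

Call:
play_rows --series '[[[1,0,0,0,0,0,0.01],[1,0,0,0,0,0,0.015]]]'

```text
time: 13.18
tool_pos: [575.6, -191.2, 150.5]
tcp_rot: [0.827, 0.562, 0.0, 0.0]
contact_force: [-0.9, 1.3, 5.7]
grip_width: 29.7
finger_force: 59.1
```

```bash
python3 m.py
```

```text
13.175 [ 575.64 -191.25  150.5 ] yaw 68.448 F [-0.95  1.29  5.69] M [ 0.167 -0.02   0.447] tau7 -0.357 q7 -0.356 w 29.7
```

```bash
cat > p.py <<'E'
from h import *
M=[];T=[]
for i in range(12):
    env.read_camera('top');s=env.state();M.append(s['moment'][2]);T.append(s['tau'][6])
q=s['tcp_rot'];print(s['time'],'yaw',np.degrees(2*np.arctan2(q[1],q[0])).round(2),np.round(M,3),np.mean(M[2:]).round(4),np.round(T,3))
E
python3 p.py
```

```text
13.775 yaw 68.47 [0.276 0.294 0.277 0.271 0.254 0.241 0.272 0.256 0.256 0.264 0.257 0.265] 0.2613 [-0.27  -0.389 -0.299 -0.269 -0.263 -0.263 -0.263 -0.264 -0.264 -0.264
 -0.264 -0.264]
```

Call:
play_rows --series '[[[1,0,0,0,0,0,-0.02],[1,0,0,0,0,0,-0.05],[1,0,0,0,0,0,-0.08],[1,0,0,0,0,0,-0.11],[1,0,0,0,0,0,-0.14],[1,0,0,0,0,0,-0.16],[1,0,0,0,0,0,-0.16],[1,0,0,0,0,0,-0.15],[1,0,0,0,0,0,-0.14],[1,0,0,0,0,0,-0.13],[1,0,0,0,0,0,-0.12]]]'

```text
time: 15.15
tool_pos: [575.7, -191.3, 150.5]
tcp_rot: [0.707, 0.707, 0.0, 0.0]
contact_force: [0.4, 0.9, 6.6]
grip_width: 29.7
finger_force: 59.1
```

```bash
python3 m.py; python3 p.py
```

```text
15.15 [ 575.7  -191.26  150.48] yaw 90.001 F [0.4  0.87 6.6 ] M [ 0.166 -0.006  0.258] tau7 0.0551 q7 -0.074 w 29.7
15.75 yaw 90.02 [ 0.104  0.011 -0.036  0.035 -0.032  0.035 -0.002  0.025  0.101 -0.03
  0.05   0.006] 0.0151 [ 0.042 -0.265 -0.082 -0.02  -0.006 -0.006 -0.006 -0.007 -0.007 -0.007
 -0.007 -0.007]
```

Call:
play_rows --series '[[[1,0,0,0,0,0,0.01],[1,0,0,0,0,0,0.02],[1,0,0,0,0,0,0.03]]]'

```text
time: 16.12
tool_pos: [575.7, -191.3, 150.5]
tcp_rot: [0.74, 0.673, 0.0, 0.0]
contact_force: [0.1, 0.5, 6.3]
grip_width: 29.6
finger_force: 59.1
```

```bash
python3 m.py; python3 p.py
```

```text
16.125 [ 575.7  -191.27  150.51] yaw 84.605 F [0.09 0.47 6.34] M [ 0.211 -0.01   0.207] tau7 0.0539 q7 -0.145 w 29.6
16.725 yaw 84.62 [ 0.141 -0.008  0.007 -0.005  0.005  0.006  0.018 -0.014  0.026 -0.036
 -0.005  0.013] 0.0015 [ 0.042 -0.264 -0.082 -0.019 -0.006 -0.005 -0.006 -0.007 -0.007 -0.007
 -0.007 -0.007]
```

Call:
play_rows --series '[[[1,0,0,0,0,0,0.01],[1,0,0,0,0,0,0.02],[1,0,0,0,0,0,0.03]]]'

```text
time: 17.1
tool_pos: [575.7, -191.3, 150.5]
tcp_rot: [0.771, 0.637, 0.0, 0.0]
contact_force: [-0.1, 0.1, 5.5]
grip_width: 29.8
finger_force: 59.1
```

```bash
python3 m.py; python3 p.py
```

```text
17.1 [ 575.71 -191.27  150.52] yaw 79.2 F [-0.08  0.09  5.5 ] M [ 0.188 -0.001  0.273] tau7 0.0527 q7 -0.216 w 29.8
17.7 yaw 79.22 [ 0.066  0.053  0.028  0.027  0.028  0.031  0.037  0.019  0.02   0.026
 -0.039  0.028] 0.0206 [ 0.041 -0.263 -0.081 -0.019 -0.006 -0.005 -0.006 -0.007 -0.007 -0.007
 -0.007 -0.007]
```

Call:
play_rows --series '[[[1,0,0,0,0,0,0.01],[1,0,0,0,0,0,0.02],[1,0,0,0,0,0,0.03]]]'

```text
time: 18.08
tool_pos: [575.7, -191.2, 150.5]
tcp_rot: [0.8, 0.6, 0.0, 0.0]
contact_force: [1.0, 0.8, 6.4]
grip_width: 29.4
finger_force: 59.1
```

```bash
python3 m.py; python3 p.py
```

```text
18.075 [ 575.67 -191.24  150.51] yaw 73.81 F [1.01 0.76 6.43] M [ 0.173 -0.013  0.338] tau7 -0.0165 q7 -0.286 w 29.4
18.675 yaw 73.83 [0.136 0.115 0.009 0.045 0.001 0.056 0.104 0.014 0.046 0.098 0.102 0.044] 0.0519 [-0.018 -0.314 -0.133 -0.072 -0.059 -0.058 -0.059 -0.059 -0.06  -0.06
 -0.06  -0.06 ]
```

Call:
play_rows --series '[[[1,0,0,0,0,0,0.01],[1,0,0,0,0,0,0.02],[1,0,0,0,0,0,0.03]]]'

```text
time: 19.05
tool_pos: [575.7, -191.3, 150.5]
tcp_rot: [0.827, 0.562, 0.0, 0.0]
contact_force: [0.9, 0.4, 5.0]
grip_width: 29.6
finger_force: 59.1
```

```bash
python3 m.py; python3 p.py
```

```text
19.05 [ 575.65 -191.27  150.51] yaw 68.425 F [0.9  0.36 4.97] M [0.159 0.076 0.39 ] tau7 -0.1297 q7 -0.357 w 29.6
19.65 yaw 68.45 [0.253 0.181 0.212 0.163 0.175 0.186 0.203 0.141 0.164 0.184 0.17  0.205] 0.1803 [-0.128 -0.422 -0.242 -0.181 -0.168 -0.167 -0.168 -0.169 -0.169 -0.169
 -0.169 -0.169]
```

Call:
play_rows --series '[[[1,0,0,0,0,0,0.01],[1,0,0,0,0,0,0.02],[1,0,0,0,0,0,0.01],[1,0,0,0,0,0,0]]]'

```text
time: 20.15
tool_pos: [575.7, -191.2, 150.5]
tcp_rot: [0.827, 0.563, 0.0, 0.0]
contact_force: [0.1, 0.9, 5.8]
grip_width: 29.6
finger_force: 59.1
```

```bash
python3 m.py; python3 p.py
```

```text
20.15 [ 575.66 -191.24  150.5 ] yaw 68.473 F [0.06 0.91 5.75] M [ 0.25   0.015 -0.089] tau7 -0.2331 q7 -0.356 w 29.6
20.75 yaw 68.45 [0.089 0.163 0.177 0.192 0.232 0.193 0.176 0.214 0.124 0.221 0.124 0.233] 0.1887 [-0.223  0.073 -0.107 -0.168 -0.181 -0.182 -0.182 -0.181 -0.181 -0.181
 -0.181 -0.181]
```

Call:
play_rows --series '[[[1,0,0,0,0,0,-0.01],[1,0,0,0,0,0,-0.02],[1,0,0,0,0,0,-0.03]]]'

```text
time: 21.12
tool_pos: [575.7, -191.3, 150.5]
tcp_rot: [0.799, 0.601, 0.0, 0.0]
contact_force: [-0.3, 1.9, 5.5]
grip_width: 29.9
finger_force: 59.1
```

```bash
python3 m.py; python3 p.py
```

```text
21.125 [ 575.67 -191.28  150.48] yaw 73.849 F [-0.29  1.9   5.55] M [ 0.241  0.073 -0.219] tau7 -0.1149 q7 -0.286 w 29.9
21.725 yaw 73.83 [0.008 0.054 0.102 0.087 0.069 0.121 0.126 0.108 0.1   0.085 0.095 0.067] 0.0959 [-0.116  0.178 -0.001 -0.063 -0.076 -0.076 -0.076 -0.075 -0.075 -0.075
 -0.075 -0.074]
```

Call:
play_rows --series '[[[1,0,0,0,0,0,-0.01],[1,0,0,0,0,0,-0.02],[1,0,0,0,0,0,-0.03]]]'

```text
time: 22.1
tool_pos: [575.7, -191.3, 150.5]
tcp_rot: [0.77, 0.638, 0.0, 0.0]
contact_force: [0.3, 0.8, 6.1]
grip_width: 29.3
finger_force: 59.0
```

```bash
python3 m.py; python3 p.py
```

```text
22.1 [ 575.68 -191.28  150.5 ] yaw 79.24 F [0.3  0.76 6.1 ] M [ 0.265  0.017 -0.207] tau7 -0.0402 q7 -0.215 w 29.3
22.7 yaw 79.22 [-0.102 -0.008  0.045 -0.009  0.016  0.002 -0.01   0.028 -0.084 -0.006
 -0.007 -0.025] -0.0048 [-0.043  0.257  0.077  0.015  0.003  0.002  0.002  0.003  0.003  0.003
  0.003  0.004]
```

Call:
play_rows --series '[[[1,0,0,0,0,0,-0.01],[1,0,0,0,0,0,-0.02],[1,0,0,0,0,0,-0.03]]]'

```text
time: 23.08
tool_pos: [575.7, -191.3, 150.5]
tcp_rot: [0.739, 0.673, 0.0, 0.0]
contact_force: [0.4, 1.0, 5.8]
grip_width: 29.7
finger_force: 59.0
```

```bash
python3 m.py; python3 p.py
```

```text
23.075 [ 575.7  -191.29  150.5 ] yaw 84.639 F [0.45 1.   5.76] M [ 0.268 -0.018 -0.211] tau7 -0.0421 q7 -0.144 w 29.7
23.675 yaw 84.62 [-0.07  -0.084  0.005 -0.027  0.008 -0.001  0.034 -0.054 -0.032 -0.009
 -0.04  -0.045] -0.0161 [-0.03   0.275  0.093  0.031  0.018  0.017  0.018  0.018  0.019  0.019
  0.019  0.019]
```

Call:
play_rows --series '[[[1,0,0,0,0,0,0.01],[1,0,0,0,0,0,0.02],[1,0,0,0,0,0,0.03],[1,0,0,0,0,0,0.04],[1,0,0,0,0,0,0.05],[1,0,0,0,0,0,0.06],[1,0,0,0,0,0,0.07],[1,0,0,0,0,0,0.08]]]'

```text
time: 24.68
tool_pos: [575.7, -191.2, 150.5]
tcp_rot: [0.818, 0.575, 0.0, 0.0]
contact_force: [0.6, 1.7, 5.7]
grip_width: 29.8
finger_force: 59.1
```

```bash
python3 m.py; python3 p.py
```

```text
24.675 [ 575.69 -191.23  150.48] yaw 70.224 F [0.65 1.75 5.74] M [0.194 0.022 0.42 ] tau7 -0.0917 q7 -0.333 w 29.8
25.275 yaw 70.24 [0.186 0.12  0.086 0.099 0.191 0.064 0.119 0.141 0.175 0.144 0.132 0.163] 0.1314 [-0.091 -0.385 -0.205 -0.144 -0.131 -0.131 -0.131 -0.132 -0.132 -0.132
 -0.132 -0.132]
```

Call:
play_rows --series '[[[1,0,0,0,0,0,0.003],[1,0,0,0,0,0,0.006],[1,0,0,0,0,0,0.006],[1,0,0,0,0,0,0.006],[1,0,0,0,0,0,0.006]]]'

```text
time: 25.9
tool_pos: [575.7, -191.3, 150.5]
tcp_rot: [0.823, 0.568, 0.0, 0.0]
contact_force: [-0.5, 0.5, 6.3]
grip_width: 29.5
finger_force: 59.1
```

```bash
python3 p.py
```

```text
26.5 yaw 69.19 [0.31  0.343 0.334 0.298 0.242 0.266 0.254 0.264 0.318 0.342 0.323 0.322] 0.2963 [-0.293 -0.293 -0.293 -0.293 -0.293 -0.293 -0.293 -0.293 -0.293 -0.293
 -0.293 -0.293]
```

Call:
play_rows --series '[[[0.5,0,0,0,0,0,0],[0,0,0,0,0,0,0],[-1,0,0,0,0,0,0],[-1,0,0,0,0,0,0],[-1,0,0,0,0,0,0],[-1,0,0,0,0,0,0]]]'

```text
time: 27.25
tool_pos: [575.2, -191.5, 149.9]
tcp_rot: [0.823, 0.567, -0.0, -0.0]
contact_force: [0.5, -0.0, 0.6]
grip_width: 85.6
finger_force: 0.0
```

```bash
python3 m.py; python3 p.py
```

```text
27.25 [ 575.24 -191.45  149.95] yaw 69.128 F [ 0.45 -0.03  0.56] M [ 0.017 -0.001  0.024] tau7 -0.0002 q7 -0.347 w 85.6
27.85 yaw 69.13 [ 0.039  0.036 -0.016  0.024  0.018 -0.022  0.008 -0.011  0.01  -0.006
 -0.012 -0.032] -0.0039 [-0. -0. -0. -0. -0.  0. -0.  0.  0.  0.  0.  0.]
```

Call:
play_rows --series '[[[0,0,0,0,0,0,0],[0.3,0,0,0,0,0,0],[0.6,0,0,0,0,0,0],[1,0,0,0,0,0,0],[1,0,0,0,0,0,0],[1,0,0,0,0,0,0],[1,0,0,0,0,0,0],[1,0,0,0,0,0,0.01],[1,0,0,0,0,0,0.01],[1,0,0,0,0,0,0]]]'

```text
time: 29.1
tool_pos: [575.5, -191.6, 150.2]
tcp_rot: [0.824, 0.567, 0.0, 0.0]
contact_force: [0.5, -0.9, 5.6]
grip_width: 29.6
finger_force: 59.1
```

```bash
python3 m.py; python3 p.py
```

```text
29.1 [ 575.53 -191.57  150.24] yaw 69.1 F [ 0.48 -0.95  5.59] M [-0.138 -0.17  -0.157] tau7 -0.347 q7 -0.347 w 29.6
29.7 yaw 69.1 [0.057 0.084 0.17  0.149 0.097 0.143 0.155 0.125 0.138 0.152 0.146 0.131] 0.1405 [-0.229  0.105 -0.068 -0.128 -0.141 -0.143 -0.143 -0.142 -0.142 -0.142
 -0.142 -0.142]
```

Call:
play_rows --series '[[[0.5,0,0,0,0,0,0],[0,0,0,0,0,0,0],[-1,0,0,0,0,0,0],[-1,0,0,0,0,0,0],[-1,0,0,0,0,0,0],[-1,0,0,-0.1,0,0,0],[-1,0,0,-0.25,0,0,0],[-1,0,0,-0.33,0,0,0],[-1,0,0,-0.33,0,0,0],[-1,0,0,-0.33,0,0,0]]]'

```text
time: 30.95
tool_pos: [574.7, -191.4, 215.2]
tcp_rot: [0.824, 0.567, -0.0, -0.0]
contact_force: [-0.4, -0.5, -0.9]
grip_width: 85.7
finger_force: 0.0
```

```bash
python3 m.py; python3 -c "
from h import *
print(rows(597.5,-277.5,215,104.8),rows(597.5,-277.5,143,104.8))
c=cam('scene');r=blob(c,0,(410,170,440,205));print(r,atz(c,*r[:2],138))
x=cv2.imread('pics/s2.png')[...,::-1];c['pixels']=x;r=blob(c,0,(410,170,440,205));print(r,atz(c,*r[:2],138))"
```

```text
30.95 [ 574.73 -191.43  215.15] yaw 69.122 F [-0.36 -0.53 -0.91] M [0.029 0.019 0.022] tau7 0.002 q7 -0.314 w 85.7
[-0.3615  0.2597  0.0008  0.      0.     -0.1982] [-0.3615  0.2597  0.3608  0.      0.     -0.1982]
(np.float64(425.968085106383), np.float64(189.0744680851064), 94) [ 595.8825118  -280.03680688  138.        ]
(np.float64(425.89130434782606), np.float64(189.16304347826087), 92) [ 595.76312404 -279.79351727  138.        ]
```

Lever has not moved since I let go of it, so I'll grip it again.

Call:
play_rows --series '[[[-1,-0.18,0.13,0,0,0,-0.05],[-1,-0.3615,0.26,0,0,0,-0.1],[-1,-0.3615,0.26,0,0,0,-0.15],[-1,-0.3615,0.26,0,0,0,-0.1982],[-1,-0.3615,0.26,0,0,0,-0.1982],[-1,-0.3615,0.26,0,0,0,-0.1982],[-1,-0.3615,0.26,0.12,0,0,-0.1982],[-1,-0.3615,0.26,0.24,0,0,-0.1982],[-1,-0.3615,0.26,0.32,0,0,-0.1982],[-1,-0.3615,0.26,0.36,0,0,-0.1982],[-1,-0.3615,0.26,0.36,0,0,-0.1982],[-1,-0.3615,0.26,0.36,0,0,-0.1982]]]'

```text
time: 32.5
tool_pos: [598.6, -277.6, 144.7]
tcp_rot: [0.61, 0.792, 0.0, 0.001]
contact_force: [0.1, 0.3, 1.0]
grip_width: 85.3
finger_force: 0.0
```

Call:
play_rows --series '[[[0,0,0,0,0,0,0],[0.4,0,0,0,0,0,0],[0.7,0,0,0,0,0,0],[1,0,0,0,0,0,0],[1,0,0,0,0,0,0],[1,0,0,0,0,0,0],[1,0,0,0,0,0,0],[1,0,0,0,0,0,0]]]'

```text
time: 33.5
tool_pos: [598.0, -277.6, 144.2]
tcp_rot: [0.61, 0.792, -0.0, 0.0]
contact_force: [-2.3, 0.2, 4.5]
grip_width: 12.8
finger_force: 58.5
```

```bash
python3 m.py; python3 -c "
from arc import *
s=env.state();A=np.array([575,-191.5]);d=s['tool_pos'][:2]-A;print(np.hypot(*d),np.degrees(np.arctan2(d[1],d[0])))
arc(A,-46,10);arc(A,-48,1)"
```

```text
33.5 [ 598.04 -277.61  144.16] yaw 104.799 F [-2.34  0.23  4.47] M [-0.023  0.381 -0.037] tau7 0.006 q7 0.274 w 12.8
89.13492732886876 -75.01997236408467
[0.0013, -0.0357, -0.0, 0.0, 0.0, 0.0256]
[0.0055, -0.0713, -0.0, 0.0, 0.0, 0.0511]
[0.0125, -0.1063, -0.0, 0.0, 0.0, 0.0767]
[0.0223, -0.1407, -0.0, 0.0, 0.0, 0.1022]
[0.0349, -0.1742, -0.0, 0.0, 0.0, 0.1278]
[0.0501, -0.2066, -0.0, 0.0, 0.0, 0.1533]
[0.0678, -0.2377, -0.0, 0.0, 0.0, 0.1789]
[0.088, -0.2672, -0.0, 0.0, 0.0, 0.2044]
[0.1104, -0.2951, -0.0, 0.0, 0.0, 0.23]
[0.1351, -0.321, -0.0, 0.0, 0.0, 0.2556]
[0.1464, -0.3317, -0.0, 0.0, 0.0, 0.2667]
```

Call:
play_rows --series '[[[1,0.0013,-0.0357,0,0,0,0.0256],[1,0.0055,-0.0713,0,0,0,0.0511],[1,0.0125,-0.1063,0,0,0,0.0767],[1,0.0223,-0.1407,0,0,0,0.1022],[1,0.0349,-0.1742,0,0,0,0.1278],[1,0.0501,-0.2066,0,0,0,0.1533],[1,0.0678,-0.2377,0,0,0,0.1789],[1,0.088,-0.2672,0,0,0,0.2044],[1,0.1104,-0.2951,0,0,0,0.23],[1,0.1351,-0.321,0,0,0,0.2556],[1,0.1464,-0.3317,0,0,0,0.2667],[1,0.1464,-0.3317,0,0,0,0.2667]]]'

```text
time: 35.0
tool_pos: [527.2, -266.2, 144.2]
tcp_rot: [0.879, 0.476, 0.0, 0.0]
contact_force: [4.0, -0.5, 2.3]
grip_width: 12.7
finger_force: 58.7
```

```bash
python3 m.py; python3 -c "
from h import *
s=env.state();A=np.array([575,-191.5]);d=s['tool_pos'][:2]-A;print(np.hypot(*d),np.degrees(np.arctan2(d[1],d[0])))"
```

```text
35.0 [ 527.21 -266.15  144.18] yaw 56.862 F [ 4.05 -0.55  2.28] M [-0.086 -0.678  0.102] tau7 -0.3021 q7 -0.354 w 12.7
88.63630535715589 -122.62341033313395
```

Call:
play_rows --series '[[[0.5,0,0,0,0,0,0],[0,0,0,0,0,0,0],[-1,0,0,0,0,0,0],[-1,0,0,0,0,0,0],[-1,0,0,0,0,0,0],[-1,0,0,-0.1,0,0,0],[-1,0,0,-0.25,0,0,0],[-1,0,0,-0.4,0,0,0],[-1,0,0,-0.4,0,0,0],[-1,-0.3,0.1,-0.4,0,0,0],[-1,-0.6,0.2,-0.4,0,0,0],[-1,-0.6,0.2,-0.4,0,0,0],[-1,-0.6,0.2,-0.4,0,0,0],[-1,-0.6,0.2,-0.4,0,0,0]]]'

```text
time: 36.75
tool_pos: [494.8, -386.7, 223.6]
tcp_rot: [0.879, 0.477, 0.0, -0.001]
contact_force: [-0.4, 0.2, 0.5]
grip_width: 85.3
finger_force: 0.0
```

```bash
python3 m.py; python3 -c "
from h import *
c=cam('scene','s3.png');r=blob(c,0,(420,195,460,235));print(r,atz(c,*r[:2],138))
im=cv2.imread('pics/s3.png')[130:300,280:500]
cv2.imwrite('pics/s3c.png',cv2.resize(im,(792,600),interpolation=3))"
```

```text
36.75 [ 494.83 -386.75  223.6 ] yaw 56.927 F [-0.41  0.22  0.46] M [0.008 0.003 0.032] tau7 -0.0054 q7 -0.116 w 85.3
(np.float64(443.61538461538464), np.float64(217.19230769230768), 104) [ 526.69724499 -269.91208661  138.        ]
```

View pics/s3c.png

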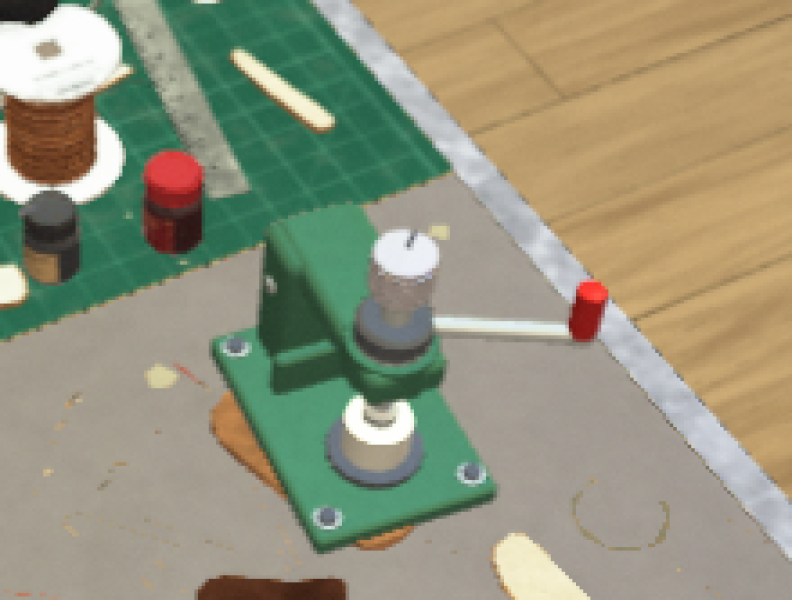

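The picture shows the lever back at its starting spot, grip at crop pixel (588,310). The knob mark has turned clockwise and the gripper is clear, so I'm handing in.

```bash
python3 -c "
from cell import env
print(env.job_done())"
```

```text
the job is handed in; nothing more can be done
None
```

I slackened the nut, screwed the stop down until it bore on the pad, swung the lever back to its starting tight position and handed the job in; no verdict came back. I estimate the force on the pad at about 37 N from the moment felt at the knob. Going by the knob angle it is nearer 20 N. Both are within 12 to 52 N.

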